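Load a sherd into the shielded analyser with its hood lever

ROBOT

A 7-joint arm with a two-finger parallel gripper is mounted at the origin on a cart in front of the work surface, level with it; the furniture and walls round the work are solid. World frame = base frame: x ahead of the robot, y to its left, z up, the work surface at z = 0. Lengths are in m, angles in rad, forces in N, time in s.
With the tool pointing down it reaches from about 0.4 to 0.85 m from the base axis. Payload 10.4 kg.
Tool frame: the origin (TCP) lies between the finger pads; the fingertips stand 17 mm ahead of it and the grasp point (between the pads) lies 2 mm behind it; z points along the fingers, y is the line along which they close (so a half turn about z gives the same grasp; the last joint's range is limited). The gripper opens to 85 mm and grips with 20 to 120 N. Pads are 22 mm wide; open, the fingers measure 114 mm over their backs; the gripper's body (76 mm by 85 mm) begins 54 mm behind the grasp point. The pads swing forward as they close: fully open they stand 13 mm farther back than shut.
Start: joints at [-1.229, 0.332, -0.065, 1.46, 0.022, 1.35, -0.088], TCP at [0.223, 0.584, 0.248] pointing down, gripper open.
Joint ranges: [-2.6, 2.6], [-0.5, 2.12], [-1.47, 1.34], [0.16, 2.42], [-1.27, 4.41], [0.06, 2.06], [-2.6, 2.6]. Speed limits (rad/s): [2.22, 2.22, 2.79, 2.79, 3.14, 3.14, 3.14].

INTERFACE

Orientations are given as a unit quaternion [x, y, z, w].
In Python, from workcell import readout, imaging, manip gives the robot as it stands. The module is installed in compiled form; this text tells all that it offers.
- The arm moves only by the shell command python3 -m crank 'ROWS' [OPENING] [FORCE]. ROWS is JSON, a list of rows, each a list of 4 numbers: the shift along the tool's x, y, z as a fraction of full scale, then the turn about the tool's z as a fraction of full scale. In form: [[x, y, z, yaw], ...]. A call has 1 to 5 rows; each row is the pose to reach, as a shift and turn from the pose commanded when the call began, along the tool's axes at that moment; what a row does not reach only later rows make up. Full scale, the value 1, is 400 mm for a shift and 60 degrees for a turn. A row lasts 1/12 s, in which the tool goes at most 41.7 mm and 7.16 degrees, less where a joint would pass 70% of its speed; a pose out of reach is approached as far as the arm can. A call with a number of a shift or a turn outside -1 to 1 is refused whole. A call with a gripper value outside its range is refused whole. OPENING is the gripper command: -1 is shut, 1 is fully open, values between are in proportion, set as the call begins (- or left out, the last holds). The fingers move at their own pace and stop on an object; FORCE is the grip in N (left out, the last holds). Time passes only in rows, so rows that repeat a pose let the fingers close. It gives the time, the measured TCP pose, the force, the opening and the grip force at its end, in the units of the state.
- readout.get_obs(): the state, without advancing time (a new reading comes with each control period).
- imaging.camera(name): name is "side" or "top"; returns a dict with "color" (420x560x3 uint8, red, green, blue), "fx", "fy", "cx", "cy" (pixels), "rvec" (rotation vector, rad) and "tvec" (3), from world to camera coordinates, as OpenCV has them. Camera axes: x right, y down, z forward; pixel columns grow to the right and rows downward; lengths in m; the calibration is good to about 2 mm. A picture is of the moment at which its call begins. There is no depth.
- manip.hand_in(): hands the job in; it is judged then, once.
The state is a dict: "clock": time; "joint_pos": joint angles; "joint_velocities": joint speeds; "tau": joint torques, N m; "position": TCP position; "ee_rot": TCP orientation; "ft_force": force on the tool from outside, world axes, zero at the start; "torque": the same for the moment, N m; "grip_width": opening from 0.0 (shut) to 1.0 (fully open); "grasp_force": force on a finger pad.
Only numpy, scipy, OpenCV 4.12 (cv2) and the standard library are available. Lean on these libraries where they do the work, as an engineer would, in place of code of your own. Each camera call takes 0.05 s, during which the arm holds its last target. There are 200 camera calls.

TASK

Load the sherd for measurement: press the pad of the analyser's side lever all the way down until the catch holds the heavy hood open by itself, push the sample carriage in along its rails until it is fully home against the stop, then press the catch's thumb tab down so that the lever springs up and the hood falls shut over the sherd. Work with the fingertips only: pick nothing up, keep the fingers off the hood and the sherd, and leave the other things on the desk where they are.

Things in the scene. Friction and masses are not known exactly. Their poses are not given: they have to be found in the camera images.
- stand: the bench analyser, fixed to the desk: a low white box with an aluminium deck, 295 (x) x 150 (y) x 55 mm high. Origin on the desk surface under the box, 150 mm behind its front face, midway between its flanks; x points front to back (away from the robot within 0.2 rad), y to its left flank, z up. Stand coordinates below are in this frame. Lever and catch are on the right flank (-y).
- hood_lip (a point): centre of the lower front edge of the heavy grey steel hood (1.1 to 1.7 kg) over the rear of the deck: shut, it spans x 6 to 124, y -58 to 58, z 56 to 107 mm of the stand. Its hinge runs along y at x 120, z 98 mm. A pin on its right side rests on the short end of the lever. Held open, this edge stands at about x 10, z 135 mm. A damper lets it fall shut in about a second.
- hood (a joint): opening angle of the hood, rad: 0 shut, about 0.6 when the catch holds the lever down, at most 1.0.
- lever (a joint): angle of the steel lever, rad: 0 at rest, long end up; grows as the long end (towards the robot) is pressed down; the catch snaps over its nose at about 0.57 and then holds it at about 0.55, stop at 0.63. It turns about y at x 37, z 95.5 mm of the stand, in the plane y -96 mm. The hood's weight pushes it back up: pressing the pad takes about 6 N, 12 N at the catch.
- lever_pad (a point): centre of the top of the lever's ribbed rubber pad, 40 x 42 mm, at the long end, 140 mm from the pivot along the arm and 12.5 mm above its axis. At rest at x -94, y -100, z 146 mm of the stand, tilted 0.28 rad up to the front; fully down it is about 83 mm lower and tilts 0.3 rad the other way.
- catch (a joint): angle of the spring catch in front of the lever's nose, rad: 0 at rest, where its hook holds the nose; grows as the thumb tab is pressed down; past about 0.2 it lets the lever go; stop at 0.45. It springs back when let go, and gives way by itself while the nose passes on the way down.
- catch_tab (a point): centre of the top of the catch's flat thumb tab, 34 x 32 mm, that juts out to the front. At rest at x -197, y -99, z 50 mm of the stand. Pressing it takes 2 to 4 N; it goes down about 15 mm to let go and 30 mm to its stop, on an arc about x -122, z 18 mm.
- carriage: the loose black sample carriage: a 60 x 72 x 5 mm plate with a low rim, a 30 mm wide tongue to the front, and an upright push plate (11 x 42 x 30 mm) at the tongue's end. Origin at the underside of the plate's centre; x points to the back. It slides (about 1 N) along x between two 8 mm high rails and starts 95 to 120 mm short of home, where its plate meets the stop bar at the rails' far end.
- push_face (a point): centre of the front face of the carriage's push plate, 126 mm in front of the carriage's origin and 15 mm above the deck (70 mm above the desk); the face is 42 mm wide and 30 mm high and looks to the front.
- sample: the sherd to be measured, 40 x 51 x 6 mm, lying loose inside the carriage's rim. Origin at the centre of its underside.
- window (a point): centre of the round measuring window in the deck, under the hood, at x 62, y 0, z 55 mm of the stand. With the carriage home, its origin lies within 1 mm of this point.
- sherd_a: bystander: a sherd 36 x 42 x 8 mm on the desk to the left of the stand (origins of all bystanders: centre of the underside)
- sherd_b: bystander: a thin sherd 32 x 33 x 4 mm on the desk to the left of the stand
- loupe: bystander: a folding loupe 26 x 42 x 15 mm on the desk to the left of the stand
- varnish: bystander: a small bottle 27 x 27 x 71 mm to the right of the stand's middle
- eraser: bystander: an eraser 21 x 44 x 11 mm to the right of the stand's middle
- brush: bystander: a brush 180 mm long, 24 mm wide, 15 mm high, lying along the right edge of the desk
There are look-alikes about, which are no part of the job. What is shaped like the sample but red or turquoise is not meant.

How it is judged:
By the outcome, as a careful person would: the job done as asked, in the order asked, and still so for the second after the job is handed in, with the robot touching nothing.
It also fails if it takes over 61 s, if anything falls off the work surface, if the arm or the gripper's body presses on something with over 40 N, if the wrist force passes 120 N, or if a joint passes its speed limit or range.

## Working session

There is one attempt and no reset: what is moved stays moved. The work goes in short steps, Python scripts to look and compute and a shell command to move; the robot and the scene stay as the last step left them, time stands still between calls to the robot, and variables do not carry over. Pictures are saved under pics/ and viewed, at most 10 in all, crops included, and the job is handed in when it is done.

```bash
mkdir -p pics
cat > h.py <<'E'
import numpy as np, cv2
from workcell import readout, imaging, manip
from scipy.spatial.transform import Rotation as R
def P(c): 
    M=cv2.Rodrigues(np.array(c["rvec"],float))[0]; return np.array([[c["fx"],0,c["cx"]],[0,c["fy"],c["cy"]],[0,0,1]])@np.c_[M,np.array(c["tvec"],float).ravel()]
def tri(Pa,Pb,a,b):
    X=cv2.triangulatePoints(Pa,Pb,np.array(a,float).reshape(2,1),np.array(b,float).reshape(2,1)).ravel(); return X[:3]/X[3]
def proj(Pm,X):
    u=Pm@np.r_[X,1]; return u[:2]/u[2]
def onz(Pm,uv,z):
    A=np.array([Pm[0]-uv[0]*Pm[2],Pm[1]-uv[1]*Pm[2]]); return np.linalg.solve(A[:,:2],-A[:,2]*z-A[:,3])
E
python3 - <<'E'
from h import *
for n in("side","top"):
    c=imaging.camera(n); np.save(n+"P.npy",P(c)); cv2.imwrite(f"pics/{n}0.png",cv2.resize(c["color"][:,:,::-1],(784,588),interpolation=cv2.INTER_CUBIC))
o=readout.get_obs(); print({k:np.round(v,3) for k,v in o.items()})
E
```

```text
{'clock': np.float64(0.1), 'joint_pos': array([-1.229,  0.333, -0.065,  1.461,  0.022,  1.35 , -0.089]), 'joint_velocities': array([ 0.   , -0.002, -0.001, -0.001, -0.   , -0.001,  0.001]), 'tau': array([ 1.0000e-03, -6.2674e+01,  4.9000e-02, -3.9244e+01,  1.6000e-02,
        7.0000e-03,  0.0000e+00]), 'position': array([0.223, 0.584, 0.248]), 'ee_rot': array([ 0.181,  0.983, -0.001, -0.   ]), 'ft_force': array([ 0.085,  0.452, -0.18 ]), 'torque': array([ 0.012,  0.006, -0.031]), 'grasp_force': np.float64(0.0), 'grip_width': np.float64(1.002)}
```

View pics/side0.png

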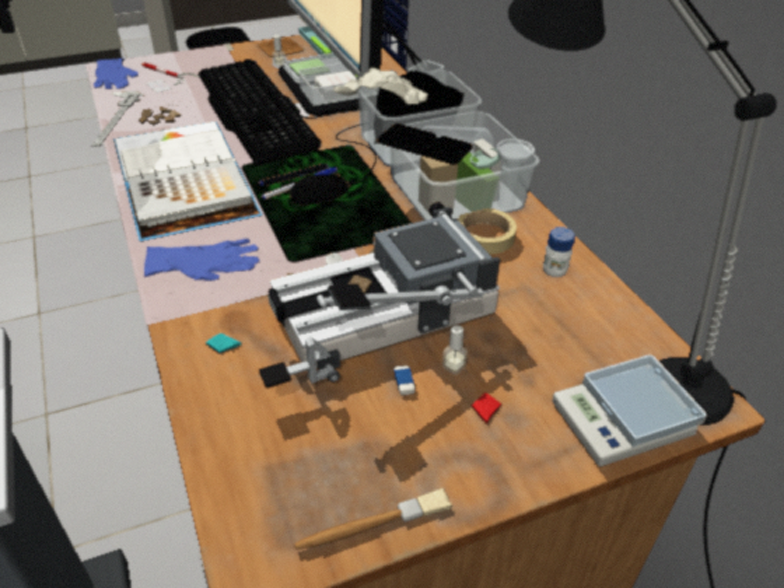

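View pics/top0.png

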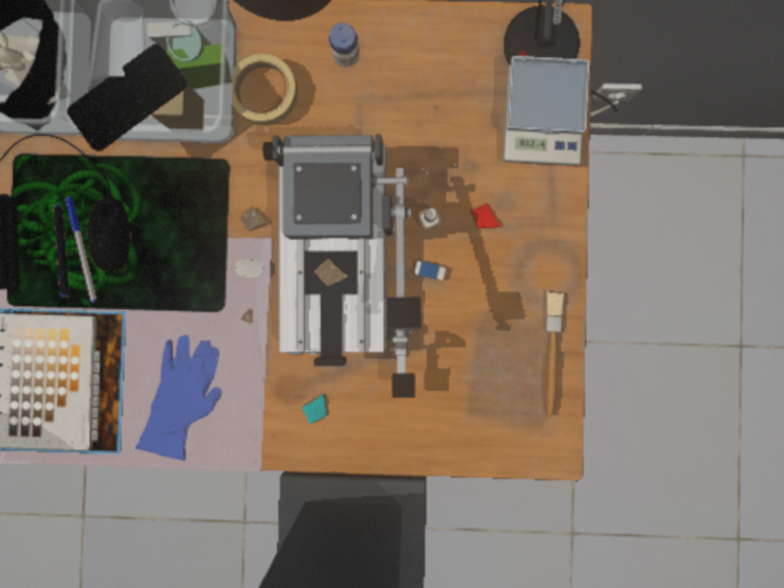

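Top view (784 px wide): lever pad ~(404,313), catch tab ~(403,385), push plate ~(330,361). In the side view the tab is ~(275,374) and the pad overlaps the carriage near (350,290). I'll look closer.

Run:
```python
from h import *
s=imaging.camera("side")["color"][:,:,::-1]; t=imaging.camera("top")["color"][:,:,::-1]
a=cv2.resize(s[145:285,170:365],None,fx=4,fy=4,interpolation=cv2.INTER_CUBIC); cv2.imwrite("pics/s1.png",a)
b=cv2.resize(t[90:290,190:320],None,fx=3,fy=3,interpolation=cv2.INTER_CUBIC); cv2.imwrite("pics/t1.png",b)
```

```text
(no output)
```

View pics/s1.png

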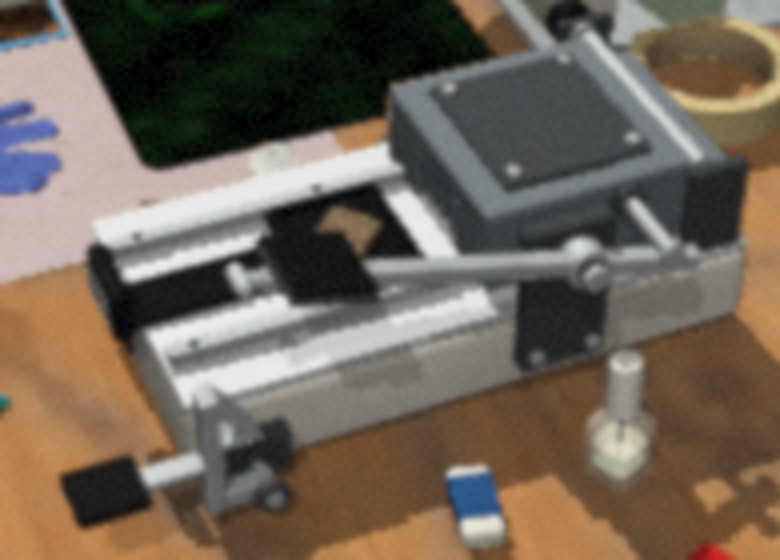

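View pics/t1.png

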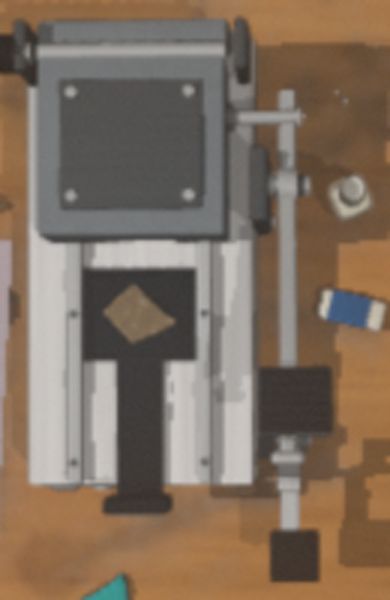

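Side crop: pad centre ~(319,266), tab ~(106,488), push plate ~(90-130,250-335). Top crop: pad (295,400), tab (295,555), push plate top (137,503), deck front corners (30,483) and (253,483).

Run:
```python
from h import *
S,T=np.load("sideP.npy"),np.load("topP.npy")
s=lambda u,v:(u/4+170-.4,v/4+145-.4); t=lambda u,v:(u/3+190-.3,v/3+90-.3)
for n,a,b in [("pad",s(319,266),t(295,400)),("tab",s(106,488),t(295,555)),("deckFR",s(180,402),t(253,484)),("deckFL",s(95,222),t(30,484))]:
    X=tri(S,T,a,b); print(n,X.round(4),proj(T,X)-b)
FL=onz(T,t(30,484),.055);FR=onz(T,t(253,484),.055);BR=onz(T,t(255,45),.055)
print(FL,FR,BR, np.linalg.norm(FL-FR))
for uv in[(102,505),(172,502),(137,512),(140,495)]: print(onz(T,t(*uv),.085))
# rail/hole direction
print(onz(T,t(204,463),.063)-onz(T,t(204,314),.063),onz(T,t(73,463),.063)-onz(T,t(73,314),.063))
d=onz(T,t(137,495),.085)
# fit stand pose
from scipy.optimize import least_squares
obs=[((-.094,-.100,.146),s(319,266),t(295,400)),((-.197,-.099,.05),s(106,488),t(295,555)),((-.15,-.075,.055),s(180,402),t(253,484)),((-.15,.075,.055),s(95,222),t(30,484)),((.037,-.096,.0955),None,t(287,183))]
def W(p,x): c,q=np.cos(p[2]),np.sin(p[2]); return np.array([p[0]+c*x[0]-q*x[1],p[1]+q*x[0]+c*x[1],x[2]])
f=lambda p:np.concatenate([proj(M,W(p,x))-u for x,a,b in obs for M,u in((S,a),(T,b)) if u is not None])
r=least_squares(f,[.6,0,0],loss="soft_l1"); p=r.x; np.save("p.npy",p); print(p,f(p).round(1))
for n,x in dict(pad=obs[0][0],tab=obs[1][0],paddown=(-.094,-.1,.063),win=(.062,0,.055)).items(): print(n,W(p,x).round(4))
o=readout.get_obs();m=R.from_quat(o["ee_rot"]).as_matrix();print(m.round(3))
```

```text
pad [ 0.5776 -0.1158  0.1442] [-0.03174855  0.08127005]
tab [ 0.4765 -0.118   0.0502] [-0.1314332   0.38294532]
deckFR [ 0.5209 -0.0895  0.0605] [-0.35353387  0.99442535]
deckFL [0.5188 0.0536 0.0559] [ 0.09291409 -0.27177707]
[0.51820224 0.05393113] [ 0.52243703 -0.08993428] [ 0.80667977 -0.08309087] 0.1439277199358207
[0.50860865 0.00279932]
[ 0.51176738 -0.04080547]
[ 0.5049139  -0.01917692]
[ 0.51552081 -0.02071989]
[-0.09517033 -0.00282649] [-0.09533152 -0.00309987]
[ 0.67004753 -0.0130777   0.0273832 ] [ 0.7 -1.1 -0.1 -0.6 -0.  -0.  -0.4  0.7  2.3  3.   1.1  0.2 -1.1 -0.8
 -2.   0.   0.6  0.9]
pad [ 0.5788 -0.1156  0.146 ]
tab [ 0.4758 -0.1174  0.05  ]
paddown [ 0.5788 -0.1156  0.063 ]
win [ 0.732  -0.0114  0.055 ]
[[-0.934  0.357 -0.   ]
 [ 0.357  0.934 -0.001]
 [-0.    -0.001 -1.   ]]
```

```bash
cat >> h.py <<'E'
p=np.load("p.npy")
def go(*xs):
    "tip targets in stand coords (mm) -> row fractions"
    o=readout.get_obs(); m=R.from_quat(o["ee_rot"]).as_matrix(); c,s=np.cos(p[2]),np.sin(p[2])
    tip=o["position"]+m@[0,0,.017]; d=tip[:2]-p[:2]
    print("clock",o["clock"].round(2),"tip stand mm",(1e3*np.r_[c*d[0]+s*d[1],-s*d[0]+c*d[1],tip[2]]).round(1),"F",o["ft_force"].round(1),"toolz",m[:,2].round(3))
    a=np.arctan2(np.dot(m[:2,1],[-c,-s]),np.dot(m[:2,0],[-c,-s])); print("yaw frac",(a/np.pi*3).round(3))
    for x in xs:
        x=np.array(x)/1e3; w=np.array([p[0]+c*x[0]-s*x[1],p[1]+s*x[0]+c*x[1],x[2]])
        print(x*1e3,"->",(m.T@(w-tip)/.4).round(4))
E
python3 -m crank '[[-0.07,-0.065,0,-0.1],[-0.14,-0.13,0,-0.2],[-0.21,-0.195,0,-0.3],[-0.28,-0.26,0,-0.375],[-0.35,-0.325,0,-0.375]]' -1 20
python3 -c "from h import *; go((-99,-100,190))"
```

```text
clock: 0.62
position: [0.3079, 0.4107, 0.2482]
ee_rot: [-0.017, 1.0, 0.0, -0.0]
ft_force: [1.8, -0.8, 0.7]
grip_width: 0.297
grasp_force: 0.0Traceback (most recent call last):
  File "<string>", line 1, in <module>
    from h import *; go((-99,-100,190))
                     ~~^^^^^^^^^^^^^^^^
  File "h.py", line 17, in go
    print("clock",o["clock"].round(2),"tip stand mm",(1e3*np.r_[c*d[0]+s*d[1],-s*d[0]+c*d[1],tip[2]]).round(1),"F",o["ft_force"].round(1),"toolz",m[:,2].round(3))
                  ^^^^^^^^^^^^^^^^
AttributeError: 'float' object has no attribute 'round'
```

```bash
sed -i 's/o\["clock"\].round(2)/round(float(o["clock"]),2)/; s/np.array(x)\/1e3/np.array(x,float)\/1e3/; s/(a\/np.pi\*3).round(3)/round(float(a)\/np.pi*3,3)/' h.py
python3 -m crank '[[-0.045,-0.09,0,0],[-0.09,-0.18,0,0],[-0.135,-0.27,0,0],[-0.18,-0.36,0,0],[-0.225,-0.45,0,0]]'
python3 -m crank '[[-0.045,-0.09,0,0],[-0.09,-0.18,0,0],[-0.135,-0.27,0,0],[-0.18,-0.36,0,0],[-0.225,-0.45,0,0]]'
python3 -c "from h import *; go((-99,-100,190))"
```

```text
clock: 1.03
position: [0.4029, 0.2331, 0.2484]
ee_rot: [-0.014, 1.0, 0.0, 0.0]
ft_force: [2.2, 1.3, 1.1]
grip_width: 0.001
grasp_force: 0.0
clock: 1.45
position: [0.4978, 0.0557, 0.2485]
ee_rot: [-0.014, 1.0, 0.0, 0.0]
ft_force: [1.8, 0.9, 1.0]
grip_width: -0.002
grasp_force: 0.0
clock 1.45 tip stand mm [-170.3   73.5  231.5] F [1.8 0.9 1. ] toolz [ 0.  0. -1.]
yaw frac 0.001
[ -99. -100.  190.] -> [-0.1779 -0.4338  0.1037]
```

```bash
python3 -m crank '[[-0.035,-0.085,0,0],[-0.07,-0.17,0,0],[-0.105,-0.255,0,0],[-0.14,-0.34,0,0],[-0.17,-0.425,0,0]]'
python3 -m crank '[[0,0,0,0],[0,0,0.05,0],[0,0,0.1,0],[0,0,0.1,0]]'
python3 - <<'E'
from h import *
go((-99,-100,158),(-99,-100,60))
t=imaging.camera("top")["color"][:,:,::-1]; s=imaging.camera("side")["color"][:,:,::-1]
cv2.imwrite("pics/a.png",np.hstack([cv2.resize(t[130:290,190:320],None,fx=3,fy=3),cv2.resize(s[130:290,170:302],None,fx=3,fy=3)]))
E
```

```text
clock: 1.87
position: [0.5707, -0.1119, 0.2483]
ee_rot: [-0.014, 1.0, 0.0, 0.0]
ft_force: [1.0, 1.6, 0.5]
grip_width: 0.003
grasp_force: 0.0
clock: 2.2
position: [0.5683, -0.11, 0.2046]
ee_rot: [-0.014, 1.0, 0.0, -0.003]
ft_force: [-0.9, -0.0, -0.8]
grip_width: -0.0
grasp_force: 0.0
clock 2.2 tip stand mm [-104.5  -94.1  187.6] F [-0.9 -0.  -0.8] toolz [-0.006  0.    -1.   ]
yaw frac 0.0
[ -99. -100.  158.] -> [-0.0142 -0.0147  0.0739]
[ -99. -100.   60.] -> [-0.0156 -0.0148  0.3189]
```

View pics/a.png

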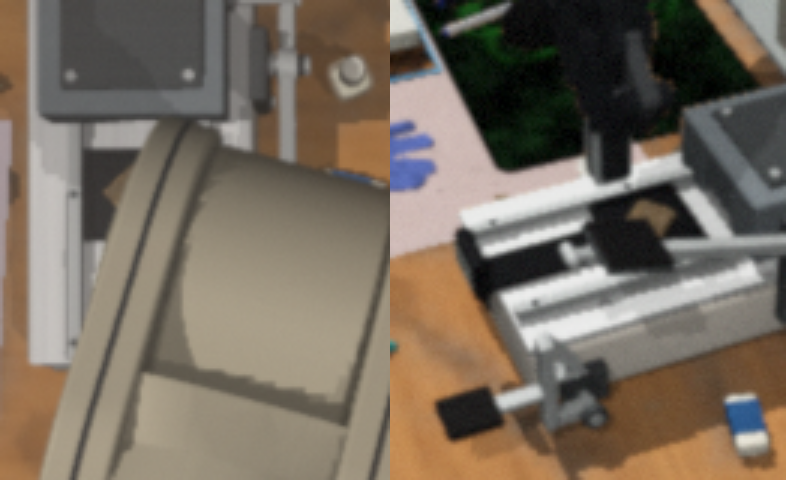

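The side view shows the closed tips (~(610,180)) right above the pad (~(630,245)). Pressing next.

```bash
python3 -m crank '[[-0.015,-0.015,0,0],[-0.015,-0.015,0.035,0],[-0.015,-0.015,0.07,0],[-0.015,-0.015,0.07,0]]'
python3 -m crank '[[0,0,0.03,0],[0,0,0.06,0],[0,0,0.09,0],[0,0,0.12,0],[0,0,0.15,0]]'
python3 -c "from h import *; go((-99,-100,60))"
```

```text
clock: 2.63
position: [0.576, -0.1163, 0.1793]
ee_rot: [-0.014, 1.0, 0.0, -0.001]
ft_force: [-0.5, 0.0, -0.8]
grip_width: 0.005
grasp_force: 0.0
clock: 3.05
position: [0.5758, -0.1167, 0.1205]
ee_rot: [-0.014, 1.0, 0.0, -0.0]
ft_force: [-8.9, 0.2, 12.7]
grip_width: -0.002
grasp_force: 6.4
clock 3.05 tip stand mm [ -97.  -101.   103.5] F [-8.9  0.2 12.7] toolz [-0.001  0.    -1.   ]
yaw frac 0.0
[ -99. -100.   60.] -> [0.0049 0.0026 0.1088]
```

```bash
python3 -m crank '[[0,0,0.025,0],[0,0,0.05,0],[0,0,0.075,0],[0,0,0.1,0],[0,0,0.1,0]]'
python3 -m crank '[[0,0,0.005,0],[0,0,0.01,0],[0,0,0.01,0]]'
python3 -c "from h import *; go((-99,-100,60))"
```

```text
clock: 3.47
position: [0.5789, -0.1168, 0.0841]
ee_rot: [-0.014, 1.0, 0.0, 0.003]
ft_force: [-12.9, 3.1, 41.4]
grip_width: 0.001
grasp_force: 21.4
clock: 3.72
position: [0.5794, -0.1168, 0.0817]
ee_rot: [-0.014, 1.0, 0.0, 0.004]
ft_force: [-14.6, 3.8, 48.6]
grip_width: -0.002
grasp_force: 24.7
clock 3.72 tip stand mm [ -93.3 -101.2   64.7] F [-14.6   3.8  48.6] toolz [ 0.008  0.001 -1.   ]
yaw frac 0.0
[ -99. -100.   60.] -> [0.0144 0.003  0.0116]
```

```bash
python3 -m crank '[[0,0,-0.03,0],[0,0,-0.06,0],[0,0,-0.1,0],[0,0,-0.15,0],[0,0,-0.15,0]]'
python3 - <<'E'
from h import *
go((-199,0,140))
s=imaging.camera("side")["color"][:,:,::-1]
cv2.imwrite("pics/b.png",cv2.resize(s[110:290,170:365],None,fx=3,fy=3,interpolation=cv2.INTER_CUBIC))
E
```

```text
clock: 4.13
position: [0.5782, -0.1167, 0.14]
ee_rot: [-0.014, 1.0, -0.0, 0.003]
ft_force: [-0.1, -0.3, 0.0]
grip_width: -0.0
grasp_force: 0.0
clock 4.13 tip stand mm [ -94.5 -101.1  123. ] F [-0.1 -0.3  0. ] toolz [ 0.005 -0.    -1.   ]
yaw frac 0.0
[-199.    0.  140.] -> [ 0.2608  0.2527 -0.0441]
```

View pics/b.png

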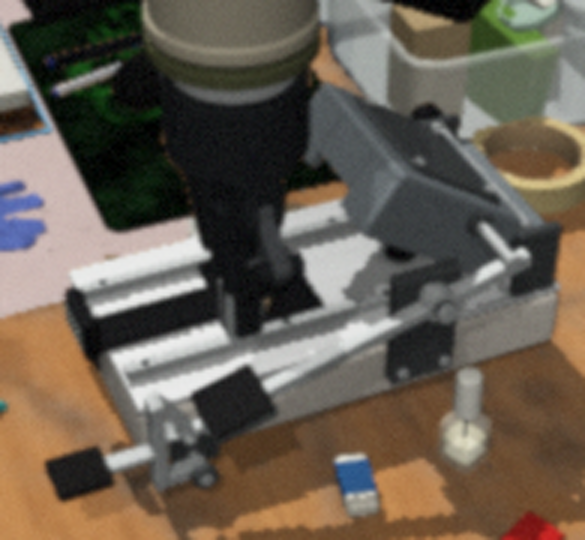

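Lever is held down by the catch, hood stands open. Now to the front of the push plate.

```bash
python3 -m crank '[[0.065,0.06,-0.04,0],[0.13,0.125,-0.04,0],[0.195,0.19,-0.04,0],[0.26,0.25,-0.04,0],[0.26,0.25,-0.04,0]]'
python3 -c "from h import *; go((-197,-1,65))"
```

```text
clock: 4.6
position: [0.4652, -0.0148, 0.151]
ee_rot: [-0.016, 1.0, 0.001, -0.002]
ft_force: [0.7, 0.7, -1.2]
grip_width: -0.002
grasp_force: 0.0
clock 4.6 tip stand mm [-204.9    3.9  134. ] F [ 0.7  0.7 -1.2] toolz [-0.004  0.002 -1.   ]
yaw frac 0.005
[-197.   -1.   65.] -> [-0.0202 -0.0127  0.1724]
```

```bash
python3 -m crank '[[0,-0.012,0.05,0],[0,-0.012,0.1,0],[0,-0.012,0.15,0],[0,-0.012,0.172,0],[0,-0.012,0.172,0]]'
python3 -c "from h import *; go((-164,-1,66),(-75,-1,66))"
```

```text
clock: 5.02
position: [0.4681, -0.0241, 0.0814]
ee_rot: [-0.014, 1.0, -0.0, -0.002]
ft_force: [-0.1, -0.5, -0.2]
grip_width: 0.001
grasp_force: 0.0
clock 5.02 tip stand mm [-202.2   -5.5   64.4] F [-0.1 -0.5 -0.2] toolz [-0.004 -0.001 -1.   ]
yaw frac 0.001
[-164.   -1.   66.] -> [-0.0956  0.0112 -0.0044]
[-75.  -1.  66.] -> [-0.3181  0.0111 -0.0053]
```

```bash
python3 -m crank '[[-0.015,0.009,0,0],[-0.03,0.009,0,0],[-0.05,0.009,0,0],[-0.07,0.009,0,0],[-0.09,0.009,0,0]]'
python3 -m crank '[[-0.02,0,0,0],[-0.04,0,0,0],[-0.06,0,0,0],[-0.08,0,0,0],[-0.1,0,0,0]]'
python3 -m crank '[[-0.02,0,0,0],[-0.04,0,0,0],[-0.06,0,0,0],[-0.075,0,0,0],[-0.085,0,0,0]]'
python3 -c "from h import *; go((-75,-1,66))"
```

```text
clock: 5.43
position: [0.5067, -0.0192, 0.084]
ee_rot: [-0.014, 1.0, 0.0, 0.0]
ft_force: [-1.9, 0.3, 1.5]
grip_width: 0.0
grasp_force: 1.0
clock: 5.85
position: [0.5462, -0.0182, 0.0834]
ee_rot: [-0.014, 1.0, 0.0, -0.0]
ft_force: [-2.4, -0.2, 2.2]
grip_width: 0.004
grasp_force: 1.2
clock: 6.27
position: [0.5803, -0.0172, 0.0834]
ee_rot: [-0.014, 1.0, -0.0, 0.0]
ft_force: [-1.5, 0.2, 2.1]
grip_width: -0.001
grasp_force: 1.1
clock 6.27 tip stand mm [-89.8  -1.7  66.4] F [-1.5  0.2  2.1] toolz [ 0. -0. -1.]
yaw frac 0.001
[-75.  -1.  66.] -> [-0.037   0.0016  0.001 ]
```

```bash
python3 -m crank '[[-0.007,0,0,0],[-0.014,0,0,0],[-0.021,0,0,0],[-0.028,0,0,0],[-0.028,0,0,0]]'
python3 -m crank '[[-0.005,0,0,0],[-0.01,0,0,0],[-0.015,0,0,0],[-0.015,0,0,0]]'
python3 -c "from h import *; go((-75,-1,66))"
```

```text
clock: 6.68
position: [0.5912, -0.0169, 0.0836]
ee_rot: [-0.014, 1.0, 0.0, 0.0]
ft_force: [-0.7, 0.0, -0.9]
grip_width: 0.003
grasp_force: 0.0
clock: 7.02
position: [0.5945, -0.0169, 0.0833]
ee_rot: [-0.014, 1.0, 0.0, -0.003]
ft_force: [-14.7, 0.2, 11.1]
grip_width: -0.002
grasp_force: 7.2
clock 7.02 tip stand mm [-75.7  -1.7  66.3] F [-14.7   0.2  11.1] toolz [-0.005  0.001 -1.   ]
yaw frac 0.0
[-75.  -1.  66.] -> [-0.0017  0.0018  0.0007]
```

```bash
python3 -m crank '[[-0.005,0,0,0],[-0.008,0,0,0],[-0.008,0,0,0]]'
python3 -m crank '[[0.03,0,0,0],[0.1,0,0,0],[0.2,0,0,0],[0.3,0,0,0],[0.33,0,0,0]]'
python3 -m crank '[[0,0,-0.07,0],[0,0,-0.14,0],[0,0,-0.14,0]]'
python3 - <<'E'
from h import *
go((-204,-100,100),(-204,-100,62),(-204,-100,15))
s=imaging.camera("side")["color"][:,:,::-1]; 
cv2.imwrite("pics/c.png",cv2.resize(s[110:290,170:365],None,fx=3,fy=3,interpolation=cv2.INTER_CUBIC))
E
```

```text
clock: 7.27
position: [0.5947, -0.017, 0.083]
ee_rot: [-0.014, 1.0, 0.001, -0.006]
ft_force: [-30.3, 1.0, 23.0]
grip_width: 0.001
grasp_force: 15.4
clock: 7.68
position: [0.4628, -0.0209, 0.0824]
ee_rot: [-0.014, 1.0, 0.0, -0.002]
ft_force: [0.9, -0.1, -0.7]
grip_width: -0.002
grasp_force: 0.0
clock: 7.93
position: [0.4706, -0.0203, 0.1443]
ee_rot: [-0.014, 1.0, 0.001, 0.004]
ft_force: [0.2, 0.1, 0.5]
grip_width: -0.005
grasp_force: 0.0
clock 7.93 tip stand mm [-199.5   -1.8  127.3] F [0.2 0.1 0.5] toolz [ 0.008  0.002 -1.   ]
yaw frac 0.0
[-204. -100.  100.] -> [ 0.0118 -0.2457  0.0677]
[-204. -100.   62.] -> [ 0.0125 -0.2458  0.1627]
[-204. -100.   15.] -> [ 0.0134 -0.246   0.2802]
```

View pics/c.png

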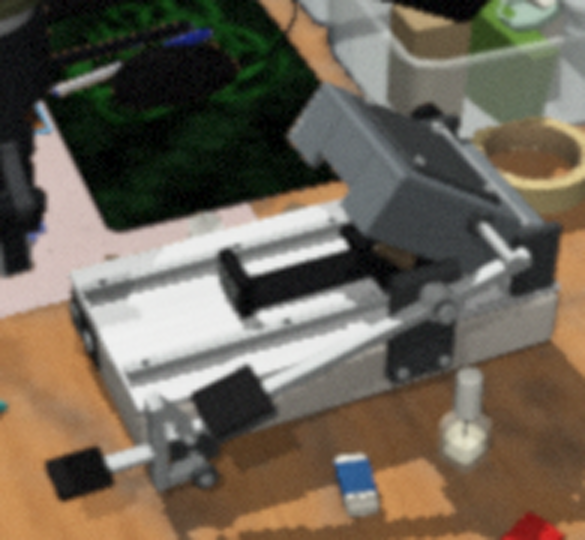

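The carriage is home under the open hood with the sherd in it. Now the tab.

```bash
python3 -m crank '[[0.012,-0.08,0,0],[0.012,-0.16,0,0],[0.012,-0.246,0,0],[0.012,-0.246,0,0],[0.012,-0.246,0.06,0]]'
python3 -m crank '[[0,0,0.03,0],[0,0,0.06,0],[0,0,0.09,0],[0,0,0.09,0]]'
python3 -c "from h import *; go((-204,-100,60),(-204,-100,25))"
```

```text
clock: 8.4
position: [0.468, -0.1216, 0.1179]
ee_rot: [-0.012, 1.0, -0.0, 0.003]
ft_force: [1.7, 0.9, -0.5]
grip_width: 0.004
grasp_force: 0.0
clock: 8.73
position: [0.4643, -0.1187, 0.0769]
ee_rot: [-0.014, 1.0, -0.0, -0.002]
ft_force: [-0.7, 0.0, 0.0]
grip_width: 0.0
grasp_force: 0.0
clock 8.73 tip stand mm [-208.6 -100.    59.9] F [-0.7  0.   0. ] toolz [-0.004 -0.    -1.   ]
yaw frac 0.0
[-204. -100.   60.] -> [-0.0116 -0.     -0.0003]
[-204. -100.   25.] -> [-0.0119  0.      0.0872]
```

```bash
python3 -m crank '[[-0.011,0,0.015,0],[-0.011,0,0.035,0],[-0.011,0,0.055,0],[-0.011,0,0.075,0],[-0.011,0,0.09,0]]'
python3 -m crank '[[0,0,0,0],[0,0,0,0],[0,0,0,0],[0,0,0,0],[0,0,0,0]]'
python3 -m crank '[[0,0,0,0],[0,0,0,0],[0,0,0,0],[0,0,0,0],[0,0,0,0]]'
python3 - <<'E'
from h import *
go((-204,-100,25))
s=imaging.camera("side")["color"][:,:,::-1]; 
cv2.imwrite("pics/d.png",cv2.resize(s[110:290,170:365],None,fx=3,fy=3,interpolation=cv2.INTER_CUBIC))
E
```

```text
clock: 9.15
position: [0.4698, -0.1188, 0.0425]
ee_rot: [-0.014, 1.0, 0.0, -0.001]
ft_force: [-2.6, -1.0, 2.4]
grip_width: 0.003
grasp_force: 1.5
clock: 9.57
position: [0.4703, -0.1187, 0.0438]
ee_rot: [-0.014, 1.0, 0.0, 0.0]
ft_force: [-3.1, 0.2, 2.0]
grip_width: -0.001
grasp_force: 1.4
clock: 9.98
position: [0.4703, -0.1187, 0.0435]
ee_rot: [-0.014, 1.0, 0.0, 0.0]
ft_force: [-3.9, -0.5, 1.7]
grip_width: -0.0
grasp_force: 1.4
clock 9.98 tip stand mm [-202.6 -100.1   26.5] F [-3.9 -0.5  1.7] toolz [ 0.  0. -1.]
yaw frac 0.001
[-204. -100.   25.] -> [0.0036 0.0003 0.0038]
```

View pics/d.png

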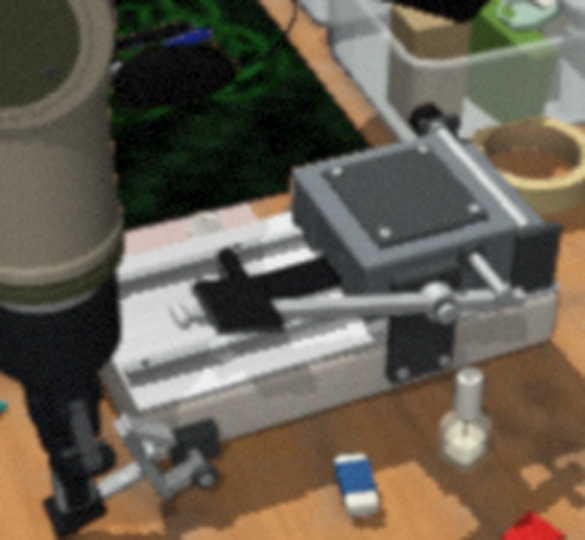

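Lever has sprung up and the hood is down. Lift off, let it settle and check.

```bash
python3 -m crank '[[0,0,-0.03,0],[0,0,-0.06,0],[0.03,0,-0.13,0],[0.06,0,-0.2,0],[0.06,0,-0.28,0]]'
python3 -m crank '[[0.05,0,-0.05,0],[0.05,0,-0.1,0],[0.05,0,-0.1,0],[0.05,0,-0.1,0],[0.05,0,-0.1,0]]'
python3 -m crank '[[0,0,0,0],[0,0,0,0],[0,0,0,0],[0,0,0,0],[0,0,0,0]]'
python3 - <<'E'
from h import *
go()
s=imaging.camera("side")["color"][:,:,::-1]; t=imaging.camera("top")["color"][:,:,::-1]
cv2.imwrite("pics/e.png",np.hstack([cv2.resize(s[140:300,170:365],None,fx=2.6,fy=2.6),cv2.resize(t[90:250,190:290],None,fx=2.6,fy=2.6)]))
E
```

```text
clock: 10.45
position: [0.4445, -0.1198, 0.1559]
ee_rot: [-0.013, 1.0, 0.0, -0.001]
ft_force: [1.3, 0.4, -0.4]
grip_width: -0.0
grasp_force: 0.0
clock: 10.87
position: [0.4265, -0.1197, 0.1951]
ee_rot: [-0.014, 1.0, 0.0, 0.0]
ft_force: [-0.7, 0.6, 0.5]
grip_width: 0.001
grasp_force: 0.0
clock: 11.28
position: [0.4262, -0.12, 0.1952]
ee_rot: [-0.014, 1.0, -0.0, -0.0]
ft_force: [-0.3, -0.4, 0.3]
grip_width: -0.003
grasp_force: 0.0
clock 11.28 tip stand mm [-246.7 -100.2  178.2] F [-0.3 -0.4  0.3] toolz [-0.001 -0.    -1.   ]
yaw frac 0.0
```

View pics/e.png

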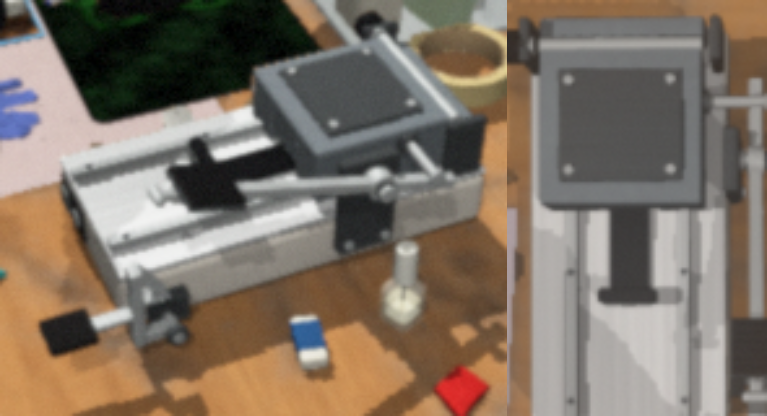

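The picture shows the hood shut, the lever up, the catch sprung back, and the push plate's front edge at ~(628,303). That puts it ~101 mm further in (x ≈ 0.606), which is the home position.

```bash
python3 -c "from workcell import manip; print(manip.hand_in())"
```

```text
the job is handed in; nothing more can be done
None
```

The job is done and handed in at about 11 s: the catch held the hood open, the carriage was pushed home against the stop, and pressing the tab let the hood fall shut over the sherd; no verdict came back.

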